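# Brush the moulding offcuts out of the mitre box

## Task

In the framing corner of a print studio, take the blue-handled bench brush and sweep the two wooden moulding offcuts along the orange mitre box and off its open end into the steel catch tray, pushing them only with the brush and never with the gripper. Then stand the brush back upright on its bristles on the white table, clear of the mitre box and tray, and let go; leave the torch, the wooden printing baren and the jar where they are.

Things in the scene. Friction and masses are not known exactly. Their poses are not given: they have to be found in the camera images.
- brush_grip (a point): Bench brush, 110 mm tall, standing on its bristles. Point: centre of its blue handle, 85 mm above the bristle tips. Handle 20 mm (x) by 60 (y), 60 to 110 mm above the tips; under it a pale wooden back 30 x 97 mm (40 to 60 mm up), then a rigid dark bristle block 26 (x) by 95 mm (y). z up; the two like sweeping faces look along +x and -x. 120 g.
- bed_floor (a point): Mitre box, fixed; point: centre of its plywood floor, 40 mm above the table. x runs along the channel to the tray end, y across, z up. Floor 240 mm long (x -120 to +120), 130 mm wide between orange walls 10 mm thick and 35 mm high above the floor; both ends open.
- tray_floor (a point): Dark steel catch tray fixed to the +x end of the mitre box; point: centre of its bottom, 4 mm above the table and 36 mm below the mitre box floor, 186 mm from that floor's centre along x; same axes. Inside 120 mm (x) by 140 mm (y). Near rim 6 mm below the mitre box floor, other rims 2 mm above it.
- offcut_dark_mid (a point): Dark brown stepped wooden moulding offcut, 38 x 30 x 24 mm high, about 20 g, loose on the mitre box floor; the point is its centre, half-way up.
- offcut_gilt_mid (a point): Pale wooden moulding offcut with a gilt step, 32 x 32 x 26 mm high, about 20 g, loose on the mitre box floor; the point is its centre, half-way up.
- torch_mid (a point): Bystander: black flat inspection torch lying on the table, 125 (x) x 34 x 30 mm high; the point is its centre.
- baren_mid (a point): Bystander: round wooden printing baren on the table, disc 100 mm across and 12 mm thick with a pale bar handle 86 mm long along its y, 46 mm high in all; the point is its centre, 23 mm above the table.
- jar_mid (a point): Bystander: low amber glass jar with a steel cap, 64 mm across, 55 mm high; the point is its centre.
Not all that is in view belongs to the job. Leave any purple or red look-alike of the part that bears offcut_gilt_mid alone.

How it is judged:
On the way, in this order (a step that is already met when the one before it is completed fails the run):
1. the brush is lowered into the mitre box channel, bristle tips within 18 mm of the floor (x of brush_grip in the frame of bed_floor between -0.13 and 0.13 m and y of brush_grip in the frame of bed_floor between -0.05 and 0.05 m and z of brush_grip in the frame of bed_floor below 0.103 m), for 0.1 s.
2. both offcuts are in the catch tray (x of offcut_dark_mid in the frame of bed_floor between 0.124 and 0.248 m and y of offcut_dark_mid in the frame of bed_floor between -0.073 and 0.073 m and z of each of offcut_dark_mid, offcut_gilt_mid in the frame of bed_floor below 0.002 m and x of offcut_gilt_mid in the frame of bed_floor between 0.124 and 0.248 m and y of offcut_gilt_mid in the frame of bed_floor between -0.073 and 0.073 m), for 0.2 s.
At the end, for the whole second after the job is handed in: Both offcuts lie at rest inside the catch tray, with their centres no higher than the mitre box floor; the brush stands on its bristles on the table (upright within 10 degrees, handle centre 75 to 95 mm above the table), outside the mitre box and tray, at rest and released (all of step 2 and linear speed of each of offcut_dark, offcut_gilt, brush below 0.02 m/s and height (world z) of brush_grip between 0.075 and 0.095 m and angle between brush_grip's own z axis and vertical below 0.17 rad and not (x of brush_grip in the frame of bed_floor between -0.13 and 0.26 m and y of brush_grip in the frame of bed_floor between -0.085 and 0.085 m) and contact force between the fingers and brush below 0.1 N); the robot touches nothing.
It fails at once if the gripper or arm pushes an offcut (offcut_dark) (contact force between any of the fingers, the arm and offcut_dark above 0.3 N).
It fails at once if the gripper or arm pushes an offcut (offcut_gilt) (contact force between any of the fingers, the arm and offcut_gilt above 0.3 N).
It fails at once if the torch is moved more than 20 mm (distance of torch_mid from where it was at the start of the episode above 0.02 m).
It fails at once if the baren is moved more than 20 mm (distance of baren_mid from where it was at the start of the episode above 0.02 m).
It fails at once if the jar is moved more than 20 mm (distance of jar_mid from where it was at the start of the episode above 0.02 m).
It also fails if it takes over 48 s, if anything falls off the work surface, if the arm or the gripper's body presses on something with over 40 N, if the wrist force passes 120 N, or if a joint passes its speed limit or range.

## Robot

A 7-joint arm with a two-finger parallel gripper is mounted at the origin on the work surface. World frame = base frame: x ahead of the robot, y to its left, z up, the work surface at z = 0. Lengths are in m, angles in rad, forces in N, time in s.
With the tool pointing down it reaches from about 0.425 to 0.875 m from the base axis. Payload 4.7 kg.
Tool frame: the origin (TCP) lies midway between the tips of the shut fingers; the grasp point (between the pads) lies ctrl.grasp_offset behind it (ctrl.grasp_offset is the distance from the TCP to the grasp point, in m); z points along the fingers, y is the line along which they close (so a half turn about z gives the same grasp; the last joint's range is limited). The gripper opens to 87 mm and grips with 3 to 60 N. Pads are 19 mm wide; open, the fingers measure 117 mm over their backs; the gripper's body (75 mm by 190 mm) begins 51 mm behind the grasp point.
Start: joints at [1.189, 0.321, -0.07, 1.45, 0.023, 1.371, -0.057], TCP at [0.251, -0.6, 0.223] pointing down, gripper open.
Joint ranges: [-2.86, 2.86], [-0.3, 2.09], [-1.38, 1.24], [0.06, 2.45], [-1.56, 4.7], [0.09, 2.05], [-2.69, 2.69]. Speed limits (rad/s): [2.57, 2.57, 3.14, 3.14, 3.14, 3.14, 3.14].

## Interface

Orientations are given as a rotation vector (axis times angle).
In Python, from bench import ctrl gives the robot as it stands. The module is installed in compiled form; this text tells all that it offers.
- The arm moves only by the tool jog_arm, never from a script. Its argument "moves" is one flat list of numbers, 7 for each row, row after row: the shift along the tool's x, y, z in units of 30 cm (1.0 is 30 cm), then the turn, a rotation vector about the tool's x, y, z in units of 60 degrees (1.0 is 60 degrees), then the gripper's target within -1 to 1 (fully open at 1, half-way at 0, shut at -1). In form: [x, y, z, wx, wy, wz, fingers, x, y, z, wx, wy, wz, fingers, ...]. A call has exactly 8 rows; each row is the pose to reach, as a shift and turn from the pose commanded when the call began, along the tool's axes at that moment; what a row does not reach only later rows make up. A row lasts 1/8 s, in which the tool goes at most 62.5 mm and 10.7 degrees, less where a joint would pass 70% of its speed; a pose out of reach is approached as far as the arm can. A call with a number of a shift or a turn outside -1 to 1 is refused whole. A call with a gripper value outside its range is refused whole. The fingers move at their own pace and stop on an object; "newtons" is the grip in N (left out, the last holds). Time passes only in rows, so rows that repeat a pose let the fingers close, or fill a call up. It gives the time, the measured TCP pose, the force, the opening and the grip force at its end, in the units of the state.
- ctrl.get_state(): the state, without advancing time (a new reading comes with each control period).
- ctrl.get_image(name): name is "scene" or "top" or "wrist"; returns a dict with "pixels" (400x640x3 uint8, red, green, blue), "fx", "fy", "cx", "cy" (pixels), "xyz" and "rotation" of the camera in the world; the wrist camera has in their place "tool_from_camera" (4x4, takes a point from camera to tool coordinates, whose origin is the TCP and whose axes are the flange's). Camera axes: x right, y up, looking along -z (the intrinsics and any distortion apply to the point x, -y, -z); pixel columns grow to the right and rows downward; lengths in m; the calibration is good to about 2 mm. A picture is of the moment at which its call begins: read the wrist's pose just before it. There is no depth.
- ctrl.close_job(): hands the job in; it is judged then, once.
The state is a dict: "time": time; "joint_positions": joint angles; "qd": joint speeds; "joint_torque": joint torques, N m; "position": TCP position; "tool_rot": TCP orientation; "ft_force": force on the tool from outside, world axes, zero at the start; "torque": the same for the moment, N m; "grip_width": opening from 0.0 (shut) to 1.0 (fully open); "grip_force": force on a finger pad.
Only numpy, scipy, OpenCV 4.12 (cv2) and the standard library are available. Lean on these libraries where they do the work, as an engineer would, in place of code of your own. Each camera call takes 0.05 s, during which the arm holds its last target. There are 200 camera calls.

## Working session

There is one attempt and no reset: what is moved stays moved. The work goes in short steps, Python scripts to look and compute and a tool call to move; the robot and the scene stay as the last step left them, time stands still between calls to the robot, and variables do not carry over. Pictures are saved under pics/ and viewed, at most 10 in all, crops included, and the job is handed in when it is done.

Besides the shell and the picture viewer there is one more tool, called after "Request:" by a JSON object that holds its "api" and its "payload", one argument or row to a line. jog_arm: Moves the arm, as the interface text tells. Its arguments: {"type":"object","properties":{"moves":{"type":"array"},"newtons":{"type":"number"}},"required":["moves"]}

```bash
mkdir -p pics; python3 - <<'E'
from bench import ctrl
import cv2,numpy as np,pickle
s=ctrl.get_state();print(s,ctrl.grasp_offset)
d={}
for n in("scene","top"):
    im=ctrl.get_image(n);d[n]=im;print(n,{k:v for k,v in im.items() if k!="pixels"})
    cv2.imwrite(f"pics/{n}0.png",im["pixels"][...,::-1])
pickle.dump(d,open("im0.pkl","wb"))
E
```

```text
{'time': 0.0, 'joint_positions': array([ 1.18909637,  0.32178437, -0.07007599,  1.45166062,  0.02262537,
        1.37080365, -0.05688434]), 'qd': array([-0.0001188 ,  0.0005048 ,  0.00035377,  0.00110603,  0.00042032,
        0.00122179,  0.00041836]), 'joint_torque': array([ 3.55221414e-05, -4.91278875e+01, -4.03852919e-01, -3.12528098e+01,
       -6.38312730e-02,  4.37935092e-02,  1.87374853e-04]), 'position': array([ 0.25033387, -0.59926607,  0.22149376]), 'tool_rot': array([-3.07849195e+00, -6.17381846e-01,  7.70036098e-04]), 'ft_force': array([-0.32739251, -0.28282682, -0.46629319]), 'torque': array([-0.02042202,  0.0348541 ,  0.0393157 ]), 'grip_force': 0.0, 'grip_width': 0.9973705673428438} 0.0187
scene {'fx': 368.3576570019397, 'fy': 368.3576570019397, 'cx': 318.53524749523433, 'cy': 195.05404360994547, 'xyz': array([ 1.33597463, -0.20897148,  0.65128845]), 'rotation': array([0.78822148, 0.6307326 , 1.20493362])}
top {'fx': 416.66521173611164, 'fy': 416.66521173611164, 'cx': 314.0049602921713, 'cy': 203.74731337534067, 'xyz': array([ 0.40408106, -0.01905016,  0.90682549]), 'rotation': array([ 0.131729  , -0.15072464, -1.55747131])}
```

View pics/top0.png

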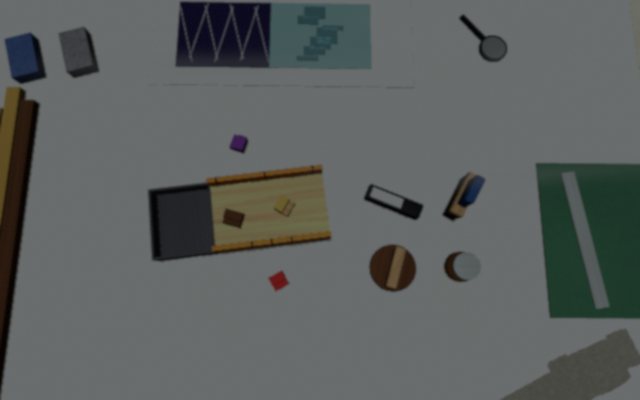

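View pics/scene0.png

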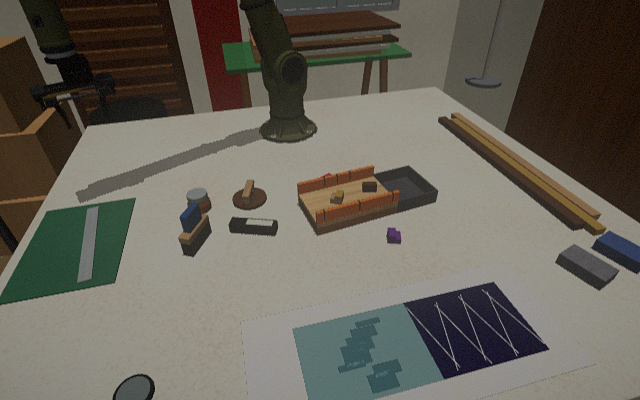

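Top view (up = +x, right = −y): the brush is at (466,196), torch (393,202), baren (392,268) and jar (463,267). The mitre box is centred near (270,208), with the tray to its left at (182,222), the gilt offcut at (285,206) and the dark offcut at (233,218). Possible confusions:
- **Brush:** the blue block at (24,57). The real brush is the one with the wooden back and bristles at (466,196).
- **Gilt offcut:** the purple cube at (239,143) and the red one at (279,281). The real one is pale, inside the box, at (285,206).

I'll check these choices in one close crop.

```bash
cat > h.py <<'E'
import numpy as np,cv2
from scipy.spatial.transform import Rotation as R
def ray(im,u,v):
    d=np.array([(u-im["cx"])/im["fx"],-(v-im["cy"])/im["fy"],-1.])
    return R.from_rotvec(im["rotation"]).apply(d)
def at(im,u,v,z):
    d=ray(im,u,v);return im["xyz"]+d*(z-im["xyz"][2])/d[2]
def proj(im,P):
    p=R.from_rotvec(im["rotation"]).inv().apply(np.atleast_2d(P)-im["xyz"])
    return np.c_[im["cx"]+im["fx"]*p[:,0]/-p[:,2],im["cy"]+im["fy"]*p[:,1]/p[:,2]]
E
python3 - <<'E'
import pickle,cv2,numpy as np
from h import *
d=pickle.load(open("im0.pkl","rb"));p=d["top"]["pixels"][...,::-1]
p=np.clip(p*1.8,0,255).astype(np.uint8)
a=cv2.resize(p[160:265,145:340],None,fx=4,fy=4,interpolation=cv2.INTER_CUBIC)
b=cv2.resize(p[165:225,430:500],None,fx=2.9,fy=2.9,interpolation=cv2.INTER_CUBIC)
s=d["scene"]["pixels"][...,::-1];s=np.clip(s*1.8,0,255).astype(np.uint8)
c=cv2.resize(s[190:260,170:300],None,fx=2.48,fy=2.48,interpolation=cv2.INTER_CUBIC)
o=np.zeros((600,780,3),np.uint8);o[:420]=a;o[422:422+b.shape[0],:b.shape[1]]=b;o[422:422+c.shape[0],300:300+c.shape[1]]=c
cv2.imwrite("pics/crop1.png",o)
t=d["top"]
for n,u,v,z in[("jar top",465,266,.055),("brush top",473,189,.11),("torch",393,202,.03),("baren",392,268,.012)]:print(n,at(t,u,v,z).round(4))
E
```

```text
jar top [ 0.4336 -0.3367  0.055 ]
brush top [ 0.5818 -0.3406  0.11  ]
torch [ 0.5692 -0.1986  0.03  ]
baren [ 0.4297 -0.1964  0.012 ]
```

View pics/crop1.png

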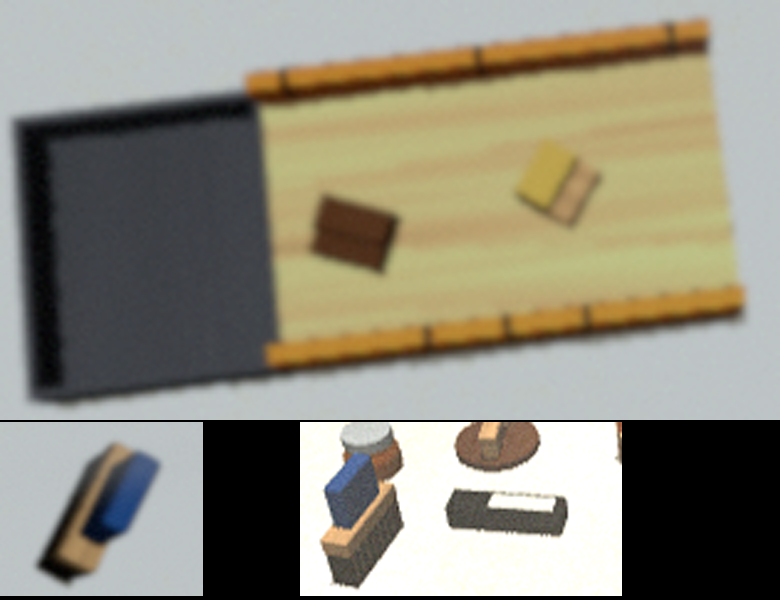

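Crop: the choices are confirmed. The brush has a blue handle on a wooden back and dark bristles. The gilt offcut (crop 558,182) and the dark offcut (crop 355,233) are both on the plywood floor, and the channel's tray end faces left (+y). Next I fit the models.

```bash
cat > fit.py <<'E'
import pickle
from h import *
from scipy.optimize import least_squares,minimize
d=pickle.load(open("im0.pkl","rb"));t=d["top"];sc=d["scene"]
def W(p,L):
    L=np.atleast_2d(L);c,s=np.cos(p[2]),np.sin(p[2])
    return np.c_[p[0]+c*L[:,0]-s*L[:,1],p[1]+s*L[:,0]+c*L[:,1],L[:,2]]
# box: frame x=+y world; local +y = world -x (bottom of image)
obs=[(247,73,-.075+0,.12),(707,20,-.075,-.12)]
L=[];U=[]
def add(u,v,l): U.append((145+(u-1.5)/4,160+(v-1.5)/4));L.append(l)
# image up = world +x = local -y
add(247,73,(.12,-.075,.075));add(707,20,(-.12,-.075,.075))
add(743,287,(-.12,.065,.075));add(265,345,(.12,.065,.075))
add(745,309,(-.12,.075,.075));add(268,366,(.12,.075,.075))
add(262,106,(.12,-.065,.04));add(711,53,(-.12,-.065,.04))
U=np.array(U);L=np.array(L)
r=least_squares(lambda p:(proj(t,W(p,L))-U).ravel(),[.53,.07,1.57])
print("bed",r.x.round(4),"resid px",r.fun.reshape(-1,2).round(1).tolist())
bed=r.x
def loc(P): 
    c,s=np.cos(bed[2]),np.sin(bed[2]);q=P[:2]-bed[:2];return np.round([c*q[0]+s*q[1],-s*q[0]+c*q[1]],4)
for n,u,v,z in[("dark top",357,228,.062),("gilt top",560,178,.064)]:
    P=at(t,145+u/4,160+v/4,z);print(n,P.round(4),"in bed",loc(P))
# brush
def box(x,y,z0,z1): return np.array([(a*x/2,b*y/2,z) for a in(-1,1) for b in(-1,1) for z in(z0,z1)])
def mask(im,roi):
    p=im["pixels"].astype(int);m=(p[...,2]>p[...,0]*1.4)&(p[...,2]>p[...,1]*1.2)&(p[...,2]>25)
    k=np.zeros(m.shape,bool);k[roi]=m[roi];return k
K=8
ms=[(t,mask(t,np.s_[165:225,430:500])),(sc,mask(sc,np.s_[195:250,170:215]))]
big=[cv2.resize(m.astype(np.float32),None,fx=K,fy=K,interpolation=cv2.INTER_LINEAR)>.5 for _,m in ms]
def cost(p):
    c=0
    for (im,m),b in zip(ms,big):
        h=cv2.convexHull(((proj(im,W(p,box(.02,.06,.06,.11)))+.5)*K).astype(np.float32)).round().astype(np.int32)
        q=np.zeros(b.shape,np.uint8);cv2.fillConvexPoly(q,h,1);q=q>0
        c+=1-(q&b).sum()/(q|b).sum()
    return c
print([m.sum() for _,m in ms])
best=min((minimize(cost,[.575,-.335,y],method="Nelder-Mead",options=dict(initial_simplex=np.array([[.575,-.335,y],[.585,-.335,y],[.575,-.325,y],[.575,-.335,y+.2]]))) for y in(-.3,-.6,-.9,.3,.6)),key=lambda r:r.fun)
print("brush",best.x.round(4),best.fun)
E
python3 fit.py
```

```text
bed [0.5483 0.0649 1.6992] resid px [[-0.7, -0.1], [0.7, -0.1], [0.3, 0.2], [0.0, -0.0], [0.4, -0.4], [-0.3, -0.2], [-0.1, 0.2], [-0.3, 0.6]]
dark top [0.5288 0.1341 0.062 ] in bed [0.0712 0.0105]
gilt top [0.5554 0.0309 0.064 ] in bed [-0.0347 -0.0026]
[np.int64(279), np.int64(119)]
brush [ 0.5827 -0.3473  0.889 ] 1.2448428165501495
```

```bash
cat >> fit.py <<'E'
print("----")
o=[]
for (im,m),r in zip(ms,[np.s_[165:225,430:500],np.s_[190:260,165:235]]):
    v,u=np.nonzero(m);print(u.min(),u.max(),v.min(),v.max(),u.mean(),v.mean())
    q=np.clip(im["pixels"][...,::-1]*2.,0,255).astype(np.uint8);q[m]=(q[m]//2+[0,120,0]).astype(np.uint8)
    q=cv2.resize(q[r],(400,int(400*(r[0].stop-r[0].start)/(r[1].stop-r[1].start))),interpolation=cv2.INTER_NEAREST)
    k=400/(r[1].stop-r[1].start)
    for p,c in((best.x,(0,0,255)),([.575,-.335,.5],(255,0,255))):
        h=cv2.convexHull((((proj(im,W(p,box(.02,.06,.06,.11)))+.5)-[r[1].start,r[0].start])*k).astype(np.float32)).round().astype(np.int32);cv2.polylines(q,[h],True,c,1)
    o.append(cv2.copyMakeBorder(q,0,400-q.shape[0],0,0,0))
cv2.imwrite("pics/fit1.png",np.hstack(o))
E
python3 fit.py
```

```text
bed [0.5483 0.0649 1.6992] resid px [[-0.7, -0.1], [0.7, -0.1], [0.3, 0.2], [0.0, -0.0], [0.4, -0.4], [-0.3, -0.2], [-0.1, 0.2], [-0.3, 0.6]]
dark top [0.5288 0.1341 0.062 ] in bed [0.0712 0.0105]
gilt top [0.5554 0.0309 0.064 ] in bed [-0.0347 -0.0026]
[np.int64(279), np.int64(119)]
brush [ 0.5827 -0.3473  0.889 ] 1.2448428165501495
----
464 483 176 203 473.42652329749103 189.84229390681003
180 197 203 231 188.47058823529412 210.57983193277312
```

View pics/fit1.png

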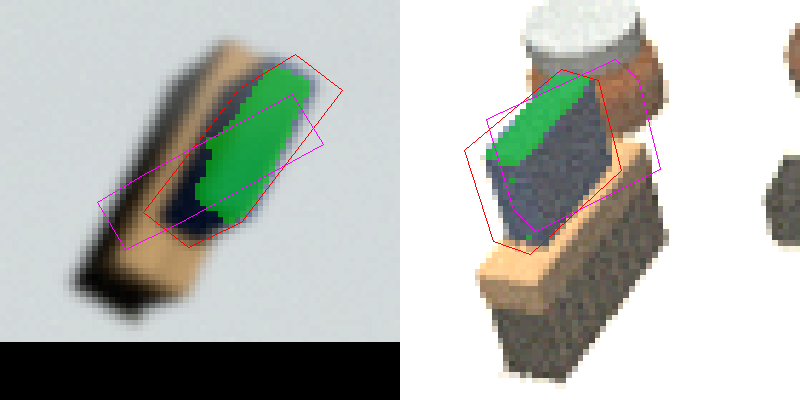

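The mask caught only the lit faces. The fit picture still shows the handle's corners clearly, so I fit those instead.

```bash
cat > fit2.py <<'E'
exec(open("fit.py").read().split("# brush")[0])
k=400/70
T=[(268,58,1,-1),(318,82,-1,-1),(252,222,-1,1),(200,205,1,1)]
S=[(87,155,-1,-1,.02,.06,.11),(120,165,1,-1,.02,.06,.11),(198,80,1,1,.02,.06,.11),(162,72,-1,1,.02,.06,.11),
(135,245,1,-1,.02,.06,.06),(105,235,-1,-1,.02,.06,.06),(212,165,1,1,.02,.06,.06),(105,370,-1,-1,.026,.095,0),(165,382,1,-1,.026,.095,0),(265,240,1,1,.026,.095,0)]
Tp=np.array([(430+a/k-.5,165+b/k-.5) for a,b,*_ in T]);Tl=np.array([(x*.01,y*.03,.11) for _,_,x,y in T])
Sp=np.array([(165+a[0]/k-.5,190+a[1]/k-.5) for a in S]);Sl=np.array([(a[2]*a[4]/2,a[3]*a[5]/2,a[6]) for a in S])
f=lambda p:np.r_[(proj(t,W(p,Tl))-Tp).ravel(),(proj(sc,W(p,Sl))-Sp).ravel()]
r=least_squares(f,[.58,-.34,1.1]);print(r.x.round(4),r.fun.reshape(-1,2).round(1).tolist())
E
python3 fit2.py
```

```text
bed [0.5483 0.0649 1.6992] resid px [[-0.7, -0.1], [0.7, -0.1], [0.3, 0.2], [0.0, -0.0], [0.4, -0.4], [-0.3, -0.2], [-0.1, 0.2], [-0.3, 0.6]]
dark top [0.5288 0.1341 0.062 ] in bed [0.0712 0.0105]
gilt top [0.5554 0.0309 0.064 ] in bed [-0.0347 -0.0026]
[ 0.5816 -0.3451  1.0605] [[0.9, -0.8], [1.2, -0.1], [-0.4, 1.3], [-0.4, -0.7], [-1.7, -0.5], [0.1, -1.0], [-0.4, -1.2], [-1.4, -0.9], [2.3, 1.1], [0.1, 1.5], [1.2, -0.4], [0.9, 0.4], [-0.3, 0.1], [0.7, -0.0]]
```

```bash
cat > plan.py <<'E'
import sys
from h import *
from bench import ctrl
def plan(x,y,z,yaw):
    """tool pointing down, tool y line at world angle yaw; prints move in units"""
    s=ctrl.get_state();A=R.from_rotvec(s["tool_rot"])
    best=None
    for a in(yaw,yaw+np.pi):
        Y=np.array([np.cos(a),np.sin(a),0]);Z=np.array([0,0,-1.]);X=np.cross(Y,Z)
        w=(A.inv()*R.from_matrix(np.c_[X,Y,Z])).as_rotvec()
        if best is None or np.linalg.norm(w)<np.linalg.norm(best):best=w
    d=A.inv().apply(np.array([x,y,z])-s["position"])
    print("t",round(s["time"],2),"pos",s["position"].round(4),"shift",(d/.3).round(4),"turn",(best/np.radians(60)).round(4),"grip",s["grip_width"],s["ft_force"].round(1))
if __name__=="__main__":plan(*map(float,sys.argv[1:5]))
E
python3 plan.py .5816 -.3451 .21 1.0605
```

```text
t 0.1 pos [ 0.2504 -0.5993  0.2216] shift [ 1.3455 -0.3561  0.039 ] turn [-0.0015  0.0009  0.8653] grip 1.001185335824356 [ 0.5 -1.1  0.8]
```

Request:
{"api": "jog_arm", "payload": {
  "moves": [0.15, -0.04, 0, 0, 0, 0.1, 1, 0.3, -0.08, 0, 0, 0, 0.2, 1, 0.45, -0.12, 0, 0, 0, 0.3, 1, 0.6, -0.16, 0, 0, 0, 0.4, 1, 0.75, -0.2, 0, 0, 0, 0.5, 1, 0.9, -0.24, 0, 0, 0, 0.6, 1, 1, -0.27, 0, 0, 0, 0.7, 1, 1, -0.356, 0.03, 0, 0, 0.865, 1]
}}

```text
time: 1.1
position: [0.4892, -0.3833, 0.213]
tool_rot: [-3.038, 0.794, -0.002]
ft_force: [-0.2, 0.1, 0.2]
grip_width: 1.002
grip_force: 0.0
```

```bash
python3 plan.py .5816 -.3451 .21 1.0605
```

```text
t 1.1 pos [ 0.4892 -0.3833  0.213 ] shift [ 0.2066 -0.2616  0.0107] turn [-0.0014 -0.0008 -0.0006] grip 1.0019217283746966 [-0.2  0.1  0.2]
```

Request:
{"api": "jog_arm", "payload": {
  "moves": [0.1, -0.13, 0.01, 0, 0, 0, 1, 0.2, -0.26, 0.01, 0, 0, 0, 1, 0.207, -0.262, 0.01, 0, 0, 0, 1, 0.207, -0.262, 0.01, 0, 0, 0, 1, 0.207, -0.262, 0.01, 0, 0, 0, 1, 0.207, -0.262, 0.01, 0, 0, 0, 1, 0.207, -0.262, 0.01, 0, 0, 0, 1, 0.207, -0.262, 0.01, 0, 0, 0, 1]
}}

```text
time: 2.1
position: [0.5786, -0.3475, 0.2107]
tool_rot: [3.04, -0.793, 0.0]
ft_force: [-0.6, 0.4, 1.0]
grip_width: 1.003
grip_force: 0.0
```

```bash
python3 - <<'E'
from h import *
from bench import ctrl
import pickle
s=ctrl.get_state();im=ctrl.get_image("wrist");M=im["tool_from_camera"];print(M.round(3),im["fx"],im["cx"],im["cy"],s["position"],s["tool_rot"])
A=R.from_rotvec(s["tool_rot"]);im["xyz"]=s["position"]+A.apply(M[:3,3]);im["rotation"]=(A*R.from_matrix(M[:3,:3])).as_rotvec()
pickle.dump(im,open("w1.pkl","wb"))
q=np.clip(im["pixels"][...,::-1]*1.6,0,255).astype(np.uint8).copy()
p=[.5816,-.3451,1.0605];c,sn=np.cos(p[2]),np.sin(p[2])
for hx,hy,z in((.01,.03,.11),(.015,.0485,.06),(.013,.0475,0)):
    P=np.array([[p[0]+c*a*hx-sn*b*hy,p[1]+sn*a*hx+c*b*hy,z] for a,b in((1,1),(1,-1),(-1,-1),(-1,1))])
    u=proj(im,P);print(z,u.round(1).tolist());cv2.polylines(q,[u.round().astype(np.int32)],True,(0,0,255),1)
cv2.imwrite("pics/w1.png",q)
E
```

```text
[[ 0.     0.956  0.292  0.08 ]
 [ 1.    -0.     0.001  0.   ]
 [ 0.001  0.292 -0.956 -0.162]
 [ 0.     0.     0.     1.   ]] 291.771480573458 320.6230577676596 193.55428889201028 [ 0.57855844 -0.34750818  0.2107311 ] [ 3.03965498e+00 -7.93106135e-01  3.19308354e-04]
0.11 [[306.6, 221.3], [305.6, 160.1], [327.6, 160.1], [327.2, 221.3]]
0.06 [[304.5, 219.6], [303.0, 134.1], [331.4, 134.1], [330.5, 219.6]]
0 [[308.3, 202.1], [307.4, 130.3], [328.1, 130.3], [327.6, 202.1]]
```

View pics/w1.png

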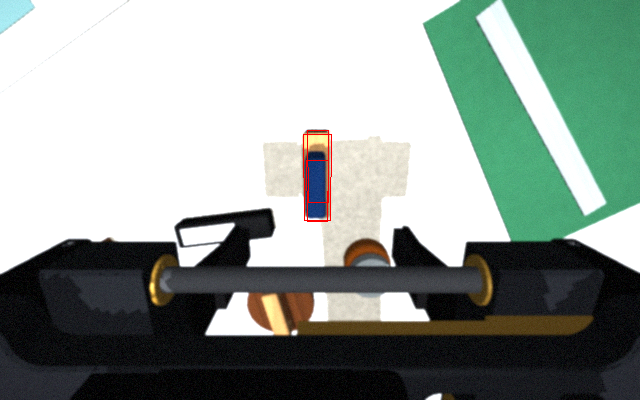

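The wrist view shows the handle top at about x 306–328, y 158–219, and the fit overlay matches it to about 2 mm. Descending to grasp.

```bash
python3 plan.py .5820 -.3458 .07 1.0605
```

```text
t 2.15 pos [ 0.5786 -0.3474  0.2106] shift [ 0.0072 -0.0102  0.4688] turn [ 0.0001 -0.0001  0.    ] grip 0.997394106003204 [ 0.3 -0.   0.2]
```

Request:
{"api": "jog_arm", "payload": {
  "moves": [0.007, -0.01, 0.1, 0, 0, 0, 1, 0.007, -0.01, 0.2, 0, 0, 0, 1, 0.007, -0.01, 0.3, 0, 0, 0, 1, 0.007, -0.01, 0.38, 0, 0, 0, 1, 0.007, -0.01, 0.43, 0, 0, 0, 1, 0.007, -0.01, 0.468, 0, 0, 0, 1, 0.007, -0.01, 0.468, 0, 0, 0, 1, 0.007, -0.01, 0.468, 0, 0, 0, 1],
  "newtons": 30
}}

```text
time: 3.15
position: [0.5827, -0.3461, 0.0712]
tool_rot: [3.039, -0.792, 0.003]
ft_force: [-0.5, 0.1, 0.2]
grip_width: 1.005
grip_force: 0.0
```

Request:
{"api": "jog_arm", "payload": {
  "moves": [0, 0, 0, 0, 0, 0, -1, 0, 0, 0, 0, 0, 0, -1, 0, 0, 0, 0, 0, 0, -1, 0, 0, 0, 0, 0, 0, -1, 0, 0, 0, 0, 0, 0, -1, 0, 0, 0, 0, 0, 0, -1, 0, 0, 0, 0, 0, 0, -1, 0, 0, 0, 0, 0, 0, -1],
  "newtons": 30
}}

```text
time: 4.15
position: [0.582, -0.3456, 0.07]
tool_rot: [-3.04, 0.792, 0.0]
ft_force: [0.2, 0.5, 0.5]
grip_width: 0.228
grip_force: 30.0
```

```bash
python3 plan.py .5820 -.3458 .17 1.0605; python3 -c "
import numpy as np
for x in(-.095,.125,.16):print(x,.5483+x*np.cos(1.6992),.0649+x*np.sin(1.6992))"
```

```text
t 4.15 pos [ 0.582  -0.3456  0.07  ] shift [ 2.000e-04  5.000e-04 -3.333e-01] turn [0.     0.0002 0.0003] grip 0.22782884463725608 [0.2 0.5 0.5]
-0.095 0.5604648565236472 -0.029317919026897857
0.125 0.5322936098373064 0.1888709460880235
0.16 0.5278118205917522 0.22358281099267008
```

Request:
{"api": "jog_arm", "payload": {
  "moves": [0, 0, -0.1, 0, 0, 0, -1, 0, 0, -0.2, 0, 0, 0, -1, 0, 0, -0.3, 0, 0, 0, -1, 0, 0, -0.4, 0, 0, 0, -1, 0, 0, -0.4, 0, 0, 0, -1, 0, 0, -0.4, 0, 0, 0, -1, 0, 0, -0.4, 0, 0, 0, -1, 0, 0, -0.4, 0, 0, 0, -1]
}}

```text
time: 5.15
position: [0.5815, -0.3454, 0.1887]
tool_rot: [-3.04, 0.792, 0.003]
ft_force: [-0.6, 0.8, -1.1]
grip_width: 0.228
grip_force: 30.0
```

```bash
python3 plan.py .5605 -.0293 .19 1.6992
```

```text
t 5.15 pos [ 0.5815 -0.3454  0.1887] shift [-0.5755 -0.8853 -0.003 ] turn [-6.000e-04  2.000e-03 -6.096e-01] grip 0.22800638398778586 [-0.6  0.8 -1.1]
```

Request:
{"api": "jog_arm", "payload": {
  "moves": [-0.06, -0.1, -0.003, 0, 0, -0.06, -1, -0.16, -0.24, -0.003, 0, 0, -0.16, -1, -0.26, -0.4, -0.003, 0, 0, -0.28, -1, -0.36, -0.55, -0.003, 0, 0, -0.38, -1, -0.45, -0.7, -0.003, 0, 0, -0.48, -1, -0.53, -0.82, -0.003, 0, 0, -0.56, -1, -0.575, -0.885, -0.003, 0, 0, -0.61, -1, -0.575, -0.885, -0.003, 0, 0, -0.61, -1]
}}

```text
time: 6.15
position: [0.5611, -0.0284, 0.191]
tool_rot: [3.135, 0.206, 0.0]
ft_force: [0.3, -0.3, -1.7]
grip_width: 0.227
grip_force: 30.0
```

```bash
python3 - <<'E'
from bench import ctrl
from h import *
for n in ("top",):
    im=ctrl.get_image(n);import pickle;pickle.dump(im,open("t2.pkl","wb"))
    q=np.clip(im["pixels"][...,::-1]*1.8,0,255).astype(np.uint8)[130:290,140:400]
    cv2.imwrite("pics/top2.png",cv2.resize(q,None,fx=3,fy=3,interpolation=cv2.INTER_CUBIC))
E
python3 plan.py .5605 -.0293 .114 1.6992
```

```text
t 6.2 pos [ 0.5612 -0.0308  0.1909] shift [-0.0016 -0.0057  0.2563] turn [ 0.0011  0.0003 -0.0006] grip 0.22739122024048608 [ 0.1 -1.7 -1.1]
```

View pics/top2.png

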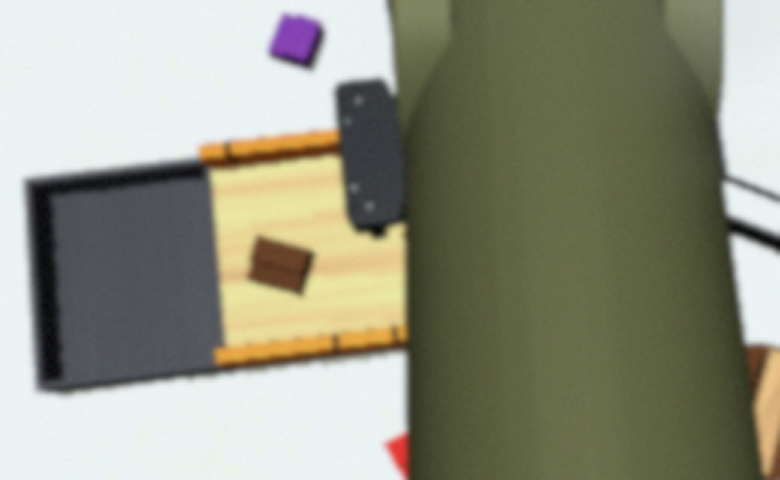

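The arm hides the gilt offcut, but the dark one (at 280,265) has not moved and the gripper lines up with the channel. Lowering.

Request:
{"api": "jog_arm", "payload": {
  "moves": [0, 0, 0.05, 0, 0, 0, -1, 0, -0.003, 0.1, 0, 0, 0, -1, 0, -0.003, 0.15, 0, 0, 0, -1, 0, -0.003, 0.2, 0, 0, 0, -1, 0, -0.003, 0.23, 0, 0, 0, -1, 0, -0.003, 0.256, 0, 0, 0, -1, 0, -0.003, 0.256, 0, 0, 0, -1, 0, -0.003, 0.256, 0, 0, 0, -1]
}}

```text
time: 7.2
position: [0.5614, -0.0288, 0.1147]
tool_rot: [3.135, 0.202, 0.001]
ft_force: [0.1, 0.9, -1.1]
grip_width: 0.232
grip_force: 30.0
```

```bash
python3 - <<'E'
from bench import ctrl
from h import *
im=ctrl.get_image("scene")
q=np.clip(im["pixels"][...,::-1]*1.8,0,255).astype(np.uint8)[120:270,260:460]
cv2.imwrite("pics/s3.png",cv2.resize(q,None,fx=4,fy=4,interpolation=cv2.INTER_CUBIC))
E
python3 plan.py .5323 .1889 .112 1.6992
```

```text
t 7.25 pos [ 0.5615 -0.0289  0.1148] shift [-0.0034 -0.7325  0.0092] turn [ 0.0004 -0.0011  0.0004] grip 0.23093349405482555 [ 0.2  0.2 -0.5]
```

View pics/s3.png

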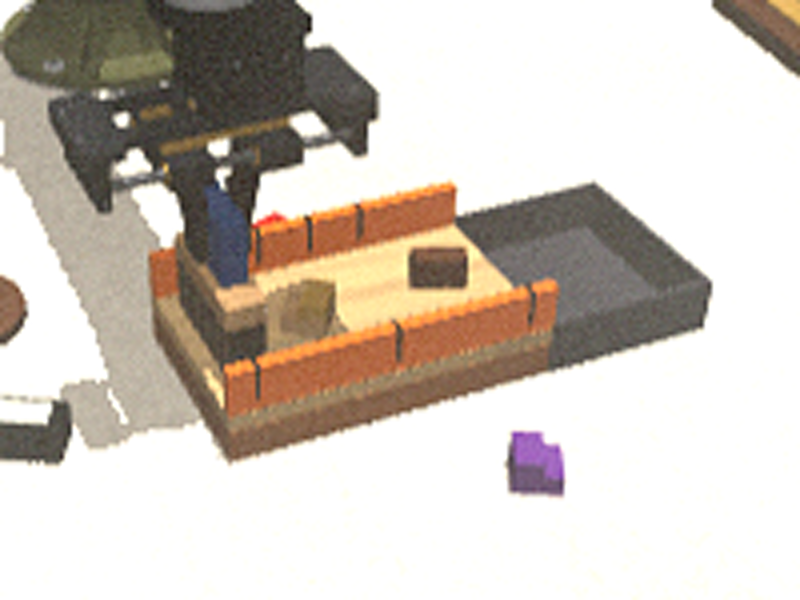

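The brush sits in the channel behind the gilt offcut (at 308,305), with the dark one ahead of it (at 437,267). Sweeping.

Request:
{"api": "jog_arm", "payload": {
  "moves": [0, -0.04, 0.004, 0, 0, 0, -1, 0, -0.09, 0.004, 0, 0, 0, -1, 0, -0.14, 0.004, 0, 0, 0, -1, -0.001, -0.19, 0.004, 0, 0, 0, -1, -0.001, -0.24, 0.004, 0, 0, 0, -1, -0.001, -0.29, 0.004, 0, 0, 0, -1, -0.002, -0.34, 0.004, 0, 0, 0, -1, -0.002, -0.38, 0.004, 0, 0, 0, -1]
}}

```text
time: 8.25
position: [0.5456, 0.0851, 0.113]
tool_rot: [3.135, 0.203, -0.0]
ft_force: [0.3, -1.5, -0.2]
grip_width: 0.227
grip_force: 30.0
```

```bash
python3 plan.py .5300 .2067 .1135 1.6992
```

```text
t 8.25 pos [0.5456 0.0851 0.113 ] shift [ 0.0006 -0.4086 -0.0016] turn [0.0002 0.     0.0008] grip 0.2273515705226351 [ 0.3 -1.5 -0.2]
```

Request:
{"api": "jog_arm", "payload": {
  "moves": [0, -0.05, 0, 0, 0, 0, -1, 0, -0.1, 0, 0, 0, 0, -1, 0, -0.15, 0, 0, 0, 0, -1, 0, -0.2, 0, 0, 0, 0, -1, 0, -0.25, -0.002, 0, 0, 0, -1, 0, -0.3, -0.002, 0, 0, 0, -1, 0, -0.35, -0.002, 0, 0, 0, -1, 0, -0.405, -0.002, 0, 0, 0, -1]
}}

```text
time: 9.25
position: [0.5301, 0.2056, 0.1136]
tool_rot: [-3.135, -0.202, 0.0]
ft_force: [0.1, 0.3, -1.4]
grip_width: 0.226
grip_force: 30.0
```

```bash
python3 - <<'E'
from bench import ctrl
from h import *
o=[]
for n,r in(("scene",np.s_[130:250,310:470]),("top",np.s_[160:280,140:300])):
    im=ctrl.get_image(n)
    q=np.clip(im["pixels"][...,::-1]*2.2,0,255).astype(np.uint8)[r]
    o.append(cv2.resize(q,None,fx=2.5,fy=2.5,interpolation=cv2.INTER_CUBIC))
cv2.imwrite("pics/s4.png",np.hstack(o))
E
python3 plan.py .5300 .2067 .1135 1.6992
```

```text
t 9.35 pos [0.5294 0.2077 0.1138] shift [0.0016 0.0036 0.0009] turn [-0.0016 -0.      0.0038] grip 0.22872415146129368 [ 0.   0.  -0.5]
```

View pics/s4.png

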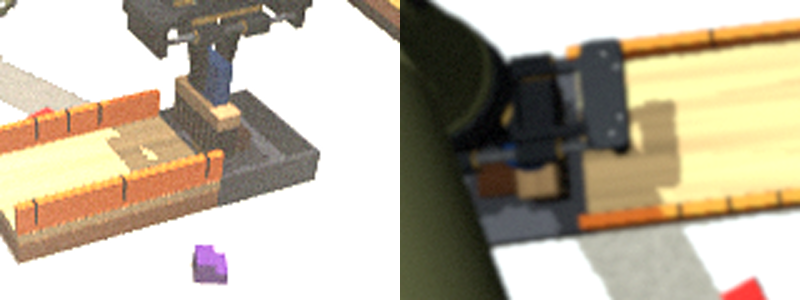

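The channel is empty and the dark offcut shows in the tray in front of the brush. Lifting straight up to check.

Request:
{"api": "jog_arm", "payload": {
  "moves": [0, 0, -0.07, 0, 0, 0, -1, 0, 0, -0.15, 0, 0, 0, -1, 0, 0, -0.25, 0, 0, 0, -1, 0, 0, -0.3, 0, 0, 0, -1, 0, 0.1, -0.3, 0, 0, 0, -1, 0, 0.3, -0.3, 0, 0, 0, -1, 0, 0.5, -0.3, 0, 0, 0, -1, 0, 0.7, -0.3, 0, 0, 0, -1]
}}

```text
time: 10.35
position: [0.5569, -0.0059, 0.2032]
tool_rot: [3.135, 0.202, -0.001]
ft_force: [0.6, -0.4, -0.9]
grip_width: 0.227
grip_force: 30.0
```

```bash
python3 - <<'E'
from bench import ctrl
from h import *
o=[]
for n,r in(("scene",np.s_[130:250,310:470]),("top",np.s_[160:280,140:300])):
    im=ctrl.get_image(n)
    q=np.clip(im["pixels"][...,::-1]*2.2,0,255).astype(np.uint8)[r]
    o.append(cv2.resize(q,None,fx=2.5,fy=2.5,interpolation=cv2.INTER_CUBIC))
cv2.imwrite("pics/s5.png",np.hstack(o))
E
python3 plan.py .5820 -.3456 .2 1.0605
```

```text
t 10.45 pos [ 0.5572 -0.0142  0.2026] shift [-0.0449  1.1068  0.0144] turn [5.300e-03 4.000e-04 5.975e-01] grip 0.2231292610830961 [ 0.5 -1.3 -1.1]
```

View pics/s5.png

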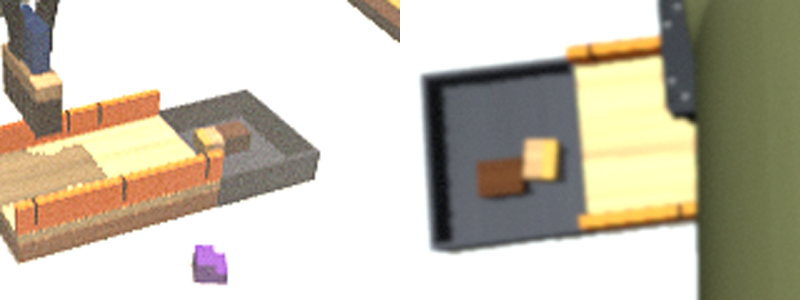

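Both offcuts lie side by side in the tray (dark at 500,177; gilt at 542,160), inside its walls. I return the brush to its original clear spot.

Request:
{"api": "jog_arm", "payload": {
  "moves": [0, 0.08, 0, 0, 0, 0.05, -1, 0, 0.2, 0, 0, 0, 0.13, -1, 0, 0.36, 0, 0, 0, 0.22, -1, -0.01, 0.52, 0, 0, 0, 0.32, -1, -0.02, 0.68, 0, 0, 0, 0.42, -1, -0.03, 0.82, 0, 0, 0, 0.5, -1, -0.04, 0.93, 0, 0, 0, 0.56, -1, -0.045, 0.98, 0.01, 0, 0, 0.6, -1]
}}

```text
time: 11.45
position: [0.5804, -0.3013, 0.2001]
tool_rot: [3.039, -0.788, -0.001]
ft_force: [0.1, 0.4, -1.2]
grip_width: 0.232
grip_force: 30.0
```

```bash
python3 plan.py .5820 -.3456 .2 1.0605
```

```text
t 11.45 pos [ 0.5804 -0.3013  0.2001] shift [0.0763 0.1265 0.0007] turn [ 0.0019 -0.      0.0031] grip 0.23169862122264595 [ 0.1  0.4 -1.2]
```

Request:
{"api": "jog_arm", "payload": {
  "moves": [0.04, 0.06, 0, 0, 0, 0.003, -1, 0.076, 0.126, 0, 0, 0, 0.003, -1, 0.076, 0.126, 0.06, 0, 0, 0.003, -1, 0.076, 0.126, 0.14, 0, 0, 0.003, -1, 0.076, 0.126, 0.22, 0, 0, 0.003, -1, 0.076, 0.126, 0.3, 0, 0, 0.003, -1, 0.076, 0.126, 0.36, 0, 0, 0.003, -1, 0.076, 0.126, 0.36, 0, 0, 0.003, -1]
}}

```text
time: 12.45
position: [0.5822, -0.3396, 0.0903]
tool_rot: [-3.042, 0.78, 0.006]
ft_force: [0.4, -0.2, -0.9]
grip_width: 0.227
grip_force: 30.0
```

```bash
python3 plan.py .5820 -.3456 .0705 1.0605
```

```text
t 12.45 pos [ 0.5822 -0.3396  0.0903] shift [0.0091 0.0178 0.0659] turn [-0.0003  0.004   0.0081] grip 0.22723519954373486 [ 0.4 -0.2 -0.9]
```

Lower slowly onto the table.

Request:
{"api": "jog_arm", "payload": {
  "moves": [0, 0, 0.015, 0, 0, 0, -1, 0, 0, 0.03, 0, 0, 0, -1, 0, 0, 0.045, 0, 0, 0, -1, 0, 0, 0.055, 0, 0, 0, -1, 0, 0, 0.06, 0, 0, 0, -1, 0, 0, 0.064, 0, 0, 0, -1, 0, 0, 0.064, 0, 0, 0, -1, 0, 0, 0.064, 0, 0, 0, -1]
}}

```text
time: 13.45
position: [0.5835, -0.3411, 0.0735]
tool_rot: [3.043, -0.781, 0.0]
ft_force: [0.3, 0.4, -0.3]
grip_width: 0.228
grip_force: 30.0
```

```bash
python3 plan.py .5820 -.3456 .070 1.0605
```

```text
t 13.45 pos [ 0.5835 -0.3411  0.0735] shift [0.0028 0.0154 0.0118] turn [ 0.0001 -0.0002  0.0073] grip 0.2277787688799467 [ 0.3  0.4 -0.3]
```

Request:
{"api": "jog_arm", "payload": {
  "moves": [0, 0, 0.003, 0, 0, 0, -1, 0, 0, 0.006, 0, 0, 0, -1, 0, 0, 0.009, 0, 0, 0, -1, 0, 0, 0.011, 0, 0, 0, -1, 0, 0, 0.012, 0, 0, 0, -1, 0, 0, 0.012, 0, 0, 0, -1, 0, 0, 0.012, 0, 0, 0, -1, 0, 0, 0.012, 0, 0, 0, -1]
}}

```text
time: 14.45
position: [0.5834, -0.3411, 0.07]
tool_rot: [3.043, -0.781, -0.0]
ft_force: [-2.0, 1.0, 2.1]
grip_width: 0.228
grip_force: 30.0
```

The table is now carrying some of the load, so I release and then retreat upward.

Request:
{"api": "jog_arm", "payload": {
  "moves": [0, 0, 0, 0, 0, 0, -0.4, 0, 0, 0, 0, 0, 0, -0.2, 0, 0, 0, 0, 0, 0, 0, 0, 0, 0, 0, 0, 0, 0.3, 0, 0, 0, 0, 0, 0, 0.6, 0, 0, 0, 0, 0, 0, 1, 0, 0, 0, 0, 0, 0, 1, 0, 0, 0, 0, 0, 0, 1]
}}

```text
time: 15.45
position: [0.5834, -0.3411, 0.0699]
tool_rot: [3.043, -0.781, 0.0]
ft_force: [0.8, 0.4, -0.1]
grip_width: 0.958
grip_force: 0.0
```

Request:
{"api": "jog_arm", "payload": {
  "moves": [0, 0, -0.03, 0, 0, 0, 1, 0, 0, -0.08, 0, 0, 0, 1, 0, 0, -0.15, 0, 0, 0, 1, 0, 0, -0.25, 0, 0, 0, 1, 0, 0, -0.35, 0, 0, 0, 1, 0, 0, -0.45, 0, 0, 0, 1, 0, 0, -0.5, 0, 0, 0, 1, 0, 0, -0.5, 0, 0, 0, 1]
}}

```text
time: 16.45
position: [0.5841, -0.3414, 0.2218]
tool_rot: [3.042, -0.781, 0.005]
ft_force: [-0.5, 0.6, -0.0]
grip_width: 1.001
grip_force: 0.0
```

```bash
python3 - <<'E'
from bench import ctrl
from h import *
o=[]
for n,r in(("scene",np.s_[130:290,160:450]),("top",np.s_[140:300,130:420])):
    im=ctrl.get_image(n)
    q=np.clip(im["pixels"][...,::-1]*2,0,255).astype(np.uint8)[r]
    o.append(cv2.resize(q,(540,298),interpolation=cv2.INTER_CUBIC))
cv2.imwrite("pics/s6.png",np.vstack(o))
print(ctrl.get_state()["position"],ctrl.get_state()["ft_force"])
E
```

```text
[ 0.58294897 -0.34084615  0.21892933] [-0.5712883   0.52163809 -0.04204788]
```

View pics/s6.png

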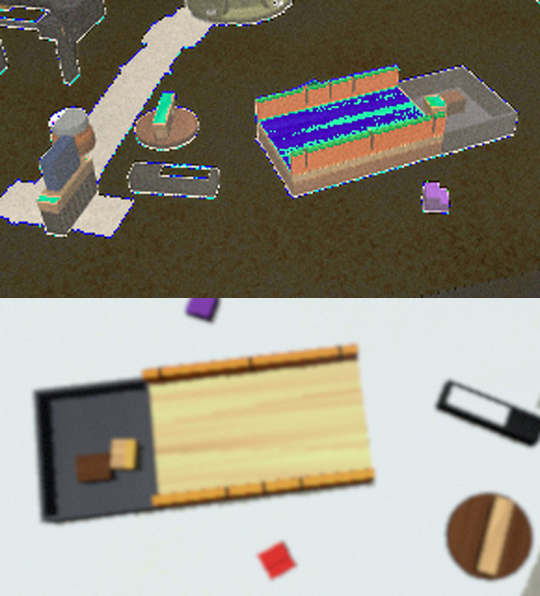

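The brush stands upright and released at (68,185) in the scene crop (its odd colours are only brightness overflow). Both offcuts are at rest in the tray at (95,467) and (124,453), and the torch, baren and jar are where they started. Handing in.

```bash
python3 -c "
from bench import ctrl
print(ctrl.close_job())"
```

```text
the job is handed in; nothing more can be done
None
```

I swept both offcuts into the catch tray, stood the brush upright on the table near its original spot and released it, left the torch, baren and jar where they were, and handed the job in at about 16.5 s; the hand-in returned no verdict.

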